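# Unstack the specimen pots into their spill trays

### The job

Take the stack of four specimen pots apart and stand each pot in the empty white spill tray of its own shape and size: square tub in the large square tray, wide jar in the large round one, small square box in the small square one, slim vial in the small round one. Each must stand upright and flat on its tray's floor, the square pots lined up with the sides of their trays. Keep the pots upright, set them down without dropping them, and leave the glass dish and the mounted specimen where they are.

Things in the scene. Friction and masses are not known exactly. Their poses are not given: they have to be found in the camera images.
- square_tub: Closed specimen pot, square, 62 x 62 mm, 50 mm high: translucent body 3 mm narrower than its 12 mm high grey lid with a flat white centre. Bottom of the stack at the start, standing on the bench. Sturdy, 30 to 250 g. Loose, upright; origin at the centre of its underside, z up; x and y are square to its sides
- wide_jar: Closed specimen pot, round, 54 mm diameter, 48 mm high: translucent body 3 mm narrower than its 12 mm high grey lid with a flat white centre. Second from the bottom of the stack, on the square tub. Sturdy, 30 to 250 g. Loose, upright; origin at the centre of its underside, z up; round, its yaw means nothing
- small_box: Closed specimen pot, square, 36 x 36 mm, 46 mm high: translucent body 3 mm narrower than its 12 mm high grey lid with a flat white centre. Third in the stack, on the wide jar. Sturdy, 30 to 250 g. Loose, upright; origin at the centre of its underside, z up; x and y are square to its sides
- slim_vial: Closed specimen pot, round, 26 mm diameter, 44 mm high: translucent body 3 mm narrower than its 12 mm high grey lid with a flat white centre. Top of the stack, on the small square box. Sturdy, 30 to 250 g. Loose, upright; origin at the centre of its underside, z up; round, its yaw means nothing
- tub_tray: White spill tray for the square tub: shallow, open, square, 82 x 82 mm inside and 88 x 88 mm outside, rim 8 mm above the bench, floor 3 mm thick. Fixed to the bench. Origin at the centre of its underside on the bench, so the inner floor lies at z = +3 mm; x and y are square to its sides
- jar_tray: White spill tray for the wide jar: shallow, open, round, diameter 74 mm inside and diameter 80 mm outside, rim 8 mm above the bench, floor 3 mm thick. Fixed to the bench. Origin at the centre of its underside on the bench, so the inner floor lies at z = +3 mm; round, its yaw means nothing
- box_tray: White spill tray for the small square box: shallow, open, square, 56 x 56 mm inside and 62 x 62 mm outside, rim 8 mm above the bench, floor 3 mm thick. Fixed to the bench. Origin at the centre of its underside on the bench, so the inner floor lies at z = +3 mm; x and y are square to its sides
- vial_tray: White spill tray for the slim vial: shallow, open, round, diameter 46 mm inside and diameter 52 mm outside, rim 8 mm above the bench, floor 3 mm thick. Fixed to the bench. Origin at the centre of its underside on the bench, so the inner floor lies at z = +3 mm; round, its yaw means nothing
- glass_dish: Bystander: open clear glass dish, 62 mm diameter, 14 mm high, loose on the bench among the trays; origin at the centre of its underside
- specimen_block: Bystander: brown specimen mounted on a cork disc, 48 mm diameter, 18 mm high in all, loose on the bench among the trays; origin at the centre of its underside
There are look-alikes about, which are no part of the job. What is shaped like the tub_tray but brown or turquoise is not meant.

How it is judged:
By the outcome, as a careful person would: the job done as asked, in the order asked, and still so for the second after the job is handed in, with the robot touching nothing.
It also fails if it takes over 125 s, if anything falls off the work surface, if the arm or the gripper's body presses on something with over 40 N, if the wrist force passes 120 N, or if a joint passes its speed limit or range.

### The arm

A 6-joint arm with a two-finger parallel gripper is mounted at the origin on the work surface. World frame = base frame: x ahead of the robot, y to its left, z up, the work surface at z = 0. Lengths are in m, angles in rad, forces in N, time in s.
With the tool pointing down it reaches from about 0.375 to 0.925 m from the base axis. Payload 5.7 kg.
Tool frame: the origin (TCP) lies midway between the tips of the shut fingers; the grasp point (between the pads) lies 19 mm behind it; z points along the fingers, x is the direction in which the jaws open and shut, and the axes are right-handed (so a half turn about z gives the same grasp; the last joint's range is limited). The gripper opens to 88 mm and grips with 3 to 60 N. Pads are 20 mm wide; open, the fingers measure 115 mm over their backs; the gripper's body (75 mm by 178 mm) begins 61 mm behind the grasp point.
Start: joints at [1.174, 0.359, 1.51, -0, 1.272, -0.115], TCP at [0.167, 0.576, 0.223] pointing down, gripper open.
Joint ranges: [-2.97, 2.97], [-1.01, 2.36], [0.21, 2.38], [-0.96, 4.11], [0.2, 2.71], [-2.98, 2.98]. Speed limits (rad/s): [2.39, 2.39, 3.14, 3.14, 3.14, 3.14].

### API

Orientations are given as a unit quaternion [x, y, z, w].
In Python, from bench import move_ptp, servo_line, goto_joints, move_gripper, sleep, inverse_kinematics, capture, PlanningError, close_job, spot_in, silhouettes, current_clock, current_joint_pos, current_qvel, current_joint_torque, current_position, current_orientation, current_force, current_torque, current_finger_gap gives the robot as it stands. Calls block until the motion is done:
- move_ptp(position, orientation): joint-space move of the TCP to a pose.
- servo_line(position, orientation=None, rate=0.15, contact_N=None): straight line of the TCP; orientation=None keeps the orientation; rate is the mean speed in m/s. With contact_N (N) it stops when the force on the tool has changed by that much, and returns True; else False.
- goto_joints(angles): joint-space move.
- move_gripper(opening): finger opening in m; the grip force is fixed at half the most; returns when the fingers have stopped.
- sleep(seconds).
- inverse_kinematics(position, orientation): joint angles nearest the present ones, or None.
- capture(name): name is "scene" or "top" or "wrist"; returns a dict with "image" (384x512x3 uint8, blue, green, red), "range_z" (384x512 float32, m along the optical axis (not along the pixel's ray), 0 where there is no reading), "intrinsics" (3x3 intrinsics, pixels), "R" (3x3) and "t" (3): a world point X has camera coordinates R X + t. Camera axes: x right, y down, z forward; pixel columns grow to the right and rows downward; lengths in m; the calibration is good to about 2 mm. A picture is of the moment at which its call begins.
A pose or a line that the arm cannot do raises PlanningError and nothing moves.
- close_job(): hands the job in, once; it reports no verdict.
Trained networks look in the newest picture that a camera, given by its name, has taken for a name from the list of things; names that differ only in an ending like _2 or _b are one class to them, and where a whole thing is asked for, a point or a joint stands for the part that bears it (a point fixed in the world has none). Each returns a list of dicts, best first, with "conf" (0 to 1); they miss things now and then, are a little off and sometimes report something else, mostly with a low value. They report only what shows in the picture. A call takes as long as a camera call. They do not tell look-alikes from the thing itself.
- spot_in(camera, query): "xy" ([column, row] in pixels, amid what is visible of it).
- silhouettes(camera, query): "region" (384x512 bool, what is visible of it) and "xy" ([column, row] in pixels, amid what is visible of it).
Readings, each from a call of its own:
- current_clock(): time.
- current_joint_pos(): joint angles.
- current_qvel(): joint speeds.
- current_joint_torque(): joint torques, N m.
- current_position(): TCP position.
- current_orientation(): TCP orientation.
- current_force(): force on the tool from outside, world axes, zero at the start.
- current_torque(): the same for the moment, N m.
- current_finger_gap(): finger opening in m.
Only numpy, scipy, OpenCV 4.12 (cv2) and the standard library are available. Lean on these libraries where they do the work, as an engineer would, in place of code of your own. Each camera call takes 0.05 s, during which the arm holds its last target.

## Working session

There is one attempt and no reset: what is moved stays moved. The work goes in short steps, each a Python script; the robot and the scene stay as the last script left them, time stands still between calls to the robot, and variables do not carry over. Pictures are saved under pics/ and viewed, and the job is handed in when it is done.

```bash
mkdir -p pics; ls; python3 - <<'E'
from bench import *
import cv2,numpy as np,pickle
for n in ["scene","top","wrist"]:
    c=capture(n); cv2.imwrite(f"pics/{n}0.png",c["image"]); pickle.dump(c,open(f"pics/{n}0.pkl","wb"))
    print(n,c["intrinsics"].tolist(),np.round(-c["R"].T@c["t"],3),np.round(c["R"],3).tolist())
print(current_clock(),current_orientation(),current_finger_gap())
E
```

```text
pics
scene [[384.50781483359106, 0.0, 245.2788065854302], [0.0, 384.50781483359106, 192.616766925497], [0.0, 0.0, 1.0]] [0.904 0.6   0.745] [[-0.848, 0.531, -0.004], [0.346, 0.548, -0.762], [-0.402, -0.647, -0.648]]
top [[359.6477783639562, 0.0, 256.33601504396023], [0.0, 359.6477783639562, 191.19381919002342], [0.0, 0.0, 1.0]] [ 0.349 -0.058  1.138] [[-0.027, -0.999, -0.027], [-0.989, 0.031, -0.144], [0.145, 0.022, -0.989]]
wrist [[275.7889411484583, 0.0, 255.5160000107511], [0.0, 275.7889411484583, 193.92265672634986], [0.0, 0.0, 1.0]] [0.098 0.595 0.384] [[0.279, 0.96, -0.002], [0.927, -0.269, 0.263], [0.252, -0.075, -0.965]]
0.15 [ 7.99387495e-01  6.00815377e-01 -6.22961885e-04  3.55873371e-04] 0.08770771843841772
```

View pics/scene0.png

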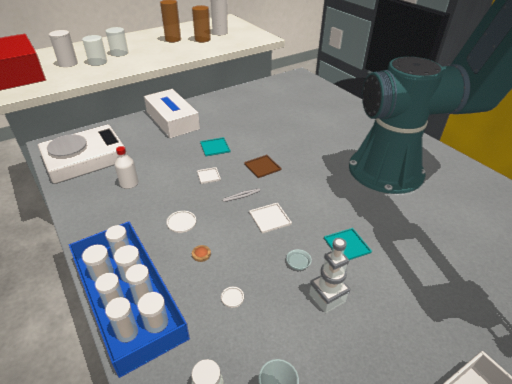

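View pics/top0.png

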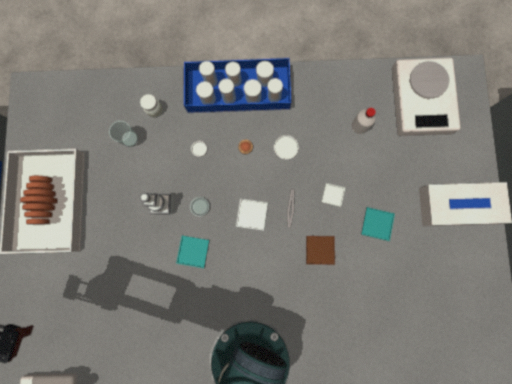

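View pics/wrist0.png

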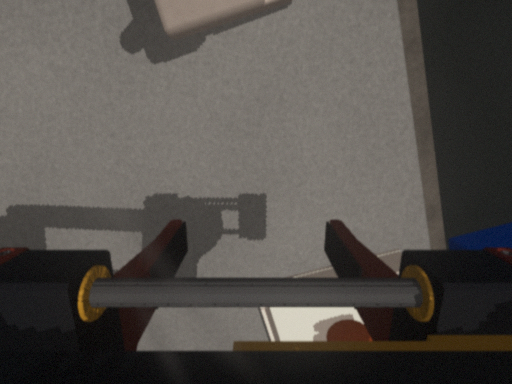

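The scene view shows the stack at about (330,275). The white trays are at (270,217), (182,221), (208,175) and (232,297), the dish at (299,260) and the specimen at (201,253). The top view shows the stack at (157,203), and trays at (252,214), (286,147), (333,195) and (199,148). Teal squares at (193,251) and (378,223) and the brown one at (320,250) are look-alikes. The white square at top (252,214) is the tub tray because it is white and large. I'll measure next.

```bash
cat > h.py <<'E'
from bench import *
import cv2,numpy as np,pickle
def ray(c,uv,z):
    K,R,t=c["intrinsics"],c["R"],c["t"]
    d=R.T@np.linalg.inv(K)@np.array([uv[0],uv[1],1.0]); o=-R.T@t
    return o+d*(z-o[2])/d[2]
def down(yaw):  # tool x axis along yaw, z down
    from scipy.spatial.transform import Rotation as Ro
    x=np.array([np.cos(yaw),np.sin(yaw),0]);z=np.array([0,0,-1.]);y=np.cross(z,x)
    return Ro.from_matrix(np.array([x,y,z]).T).as_quat()
def outline(c,reg,z):
    cs,_=cv2.findContours(reg.astype(np.uint8),cv2.RETR_EXTERNAL,cv2.CHAIN_APPROX_NONE)
    k=max(cs,key=cv2.contourArea)[:,0,:]
    return np.array([ray(c,p,z)[:2] for p in k])
def fit(P,square):
    if square:
        (cx,cy),(w,h),a=cv2.minAreaRect((P*1000).astype(np.float32)); return [round(cx),round(cy)],round(w),round(h),round(a,1)
    (cx,cy),(w,h),a=cv2.fitEllipse((P*1000).astype(np.float32)); return [round(cx,1),round(cy,1)],round(w),round(h),''
E
python3 - <<'E'
from h import *
import sys
N=["tub_tray","jar_tray","box_tray","vial_tray","square_tub","wide_jar","small_box","slim_vial","glass_dish","specimen_block"]
Z=dict(tub_tray=.008,jar_tray=.008,box_tray=.008,vial_tray=.008,square_tub=.05,wide_jar=.098,small_box=.144,slim_vial=.188,glass_dish=.014,specimen_block=.0)
for cam in ["top","scene"]:
    c=capture(cam)
    for n in N:
        for r in silhouettes(cam,n)[:5]:
            if r["conf"]<.2: continue
            try:
                P=outline(c,r["region"],Z[n]); bgr=np.median(c["image"][r["region"]],0)
                print(cam,n,round(r["conf"],2),np.round(r["xy"]),bgr,*fit(P,n in("tub_tray","box_tray","square_tub","small_box")))
            except Exception as e: print(cam,n,r["conf"],r["xy"],e)
E
python3 - <<'E'
import cv2
a=cv2.imread('pics/top0.png')[120:280,110:410]
b=cv2.imread('pics/scene0.png')[220:320,280:400]
cv2.imwrite('pics/crop_t.png',cv2.resize(a,None,fx=2.6,fy=2.6,interpolation=2))
cv2.imwrite('pics/crop_s.png',cv2.resize(b,None,fx=5,fy=5,interpolation=2))
E
```

```text
top tub_tray 0.89 [251. 215.] [211. 220. 218.] [442, -14] 86 90 80.1
top tub_tray 0.74 [191. 251.] [143. 153.  61.] [330, 171] 88 86 79.3
top tub_tray 0.63 [382. 224.] [136. 145.  55.] [400, -406] 90 88 74.8
top tub_tray 0.61 [320. 251.] [ 42.  66. 105.] [325, -224] 86 86 87.3
top jar_tray 0.71 [284. 147.] [206. 219. 217.] [652.6, -131.5] 77 80 
top box_tray 0.66 [335. 196.] [207. 219. 217.] [497, -274] 60 62 74.0
top vial_tray 0.65 [200. 150.] [206. 219. 217.] [658.3, 151.8] 43 46 
top square_tub 0.52 [169. 208.] [ 95.   99.5 102. ] [478, 260] 73 62 88.2
top wide_jar 0.58 [162. 205.] [103. 109. 111.] [469.8, 252.9] 39 48 
top wide_jar 0.43 [335. 193.] [206. 219. 217.] [483.2, -256.5] 65 66 
top slim_vial 0.49 [145. 196.] [130.  135.  134.5] [478.7, 260.3] 23 37 
top glass_dish 0.85 [196. 206.] [141. 148. 140.] [470.9, 149.1] 58 58 
top specimen_block 0.66 [247. 146.] [ 73. 103. 147.] [662.8, -0.6] 48 50 
scene tub_tray 0.92 [350. 243.] [163. 169.  10.] [333, 173] 92 93 78.8
scene tub_tray 0.85 [270. 219.] [229. 234. 239.] [445, -12] 101 96 82.3
scene tub_tray 0.74 [263. 166.] [ 41. 
[... 349 characters left out ...]
98.] [227. 233. 238.] [662.8, 152.6] 50 52 
scene square_tub 0.76 [323. 297.] [127. 128. 127.] [494, 274] 85 79 0.7
scene square_tub 0.7 [183. 222.] [228. 234. 239.] [671, -89] 82 72 63.6
scene square_tub 0.21 [271. 220.] [229. 234. 239.] [471, 22] 90 86 82.2
scene wide_jar 0.78 [330. 279.] [135. 142. 145.] [500.0, 281.6] 51 67 
scene small_box 0.94 [336. 269.] [134. 140. 140.] [501, 279] 65 48 32.6
scene slim_vial 0.65 [335. 250.] [138. 143. 146.] [496.5, 276.9] 24 64 
scene glass_dish 0.6 [298. 262.] [173. 178. 162.] [472.4, 150.2] 58 64 
scene specimen_block 0.77 [202. 256.] [ 77. 118. 180.] [660.5, -5.5] 45 56 
scene specimen_block 0.65 [270. 217.] [229. 234. 239.] [439.3, -19.3] 105 108
```

View pics/crop_t.png

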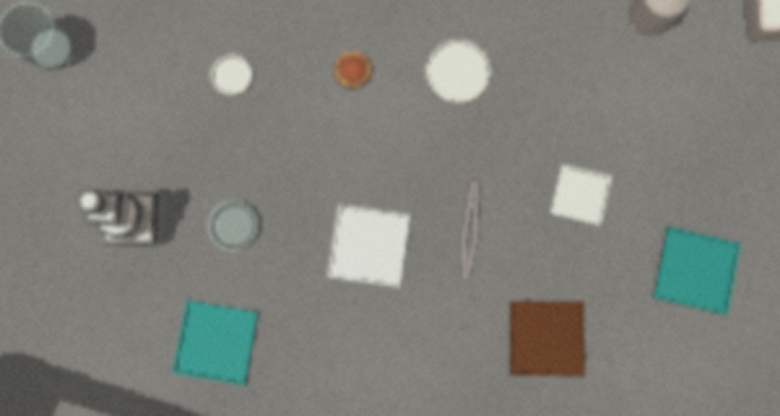

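View pics/crop_s.png

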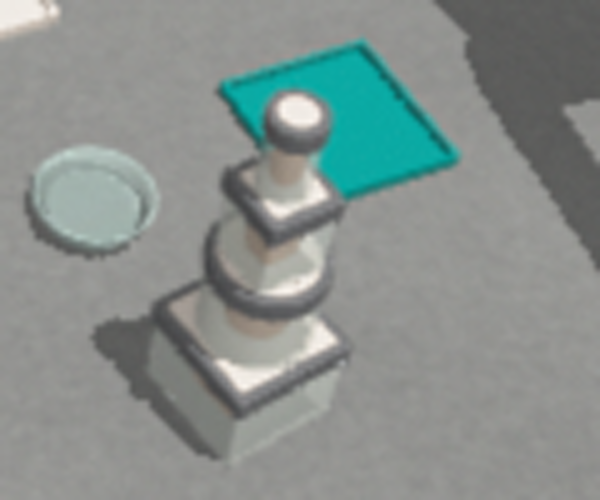

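The enlarged crop confirms the tub tray is the white square at top (252,214). The teal and brown squares are the same size but the wrong colour. Next I'll take wrist close-ups.

```bash
cat >> h.py <<'E'
from scipy.spatial.transform import Rotation as Ro
c0=pickle.load(open("pics/wrist0.pkl","rb"))
T0=np.array([.167,.576,.223]); R0=Ro.from_quat([7.99387495e-01,6.00815377e-01,-6.22961885e-04,3.55873371e-04]).as_matrix()
OFF=R0.T@(-c0["R"].T@c0["t"]-T0); RC=c0["R"]@R0   # cam pos in tool, tool->cam rot
def campose(target,camz,yaw,uv=(256,150)):
    "tool pose such that wrist pixel uv sees target with cam height camz"
    q=down(yaw); Rt=Ro.from_quat(q).as_matrix(); Rwc=Rt@RC.T
    d=Rwc@np.linalg.inv(c0["intrinsics"])@np.array([uv[0],uv[1],1.]); d=d/abs(d[2])
    cam=np.array(target)-d*(camz-target[2])
    return cam-Rt@OFF,q
E
python3 - <<'E'
from h import *
print(OFF)
for nm,tg,cz in [("stack",(.486,.266,.10),.50),("vial_tray",(.660,.152,.008),.33),("jar_tray",(.654,-.131,.008),.33),("box_tray",(.498,-.272,.008),.33),("tub_tray",(.443,-.013,.008),.33)]:
    for yaw in (np.arctan2(tg[1],tg[0])-np.pi/2,np.arctan2(tg[1],tg[0])+np.pi/2):
        p,q=campose(tg,cz,yaw); j=inverse_kinematics(p,q); print(nm,yaw,p.round(3),None if j is None else np.round(j,2))
E
```

```text
[-0.0006355  -0.07133535 -0.16124345]
stack -1.0700090990526605 [0.462 0.252 0.339] [ 0.37  0.16  1.49 -0.    1.48  1.44]
stack 2.0715835545371326 [0.51  0.28  0.339] [ 0.38  0.25  1.38 -0.    1.51 -1.69]
vial_tray -1.344440152461542 [0.625 0.144 0.169] [ 0.12  0.47  1.48 -0.    1.2   1.46]
vial_tray 1.7971525011282512 [0.695 0.16  0.169] [ 0.13  0.57  1.3  -0.    1.28 -1.67]
jar_tray -1.7684859178036076 [ 0.618 -0.124  0.169] [-0.31  0.45  1.5  -0.    1.19  1.46]
jar_tray 1.3731067357861855 [ 0.69  -0.138  0.169] [-0.3   0.55  1.32 -0.    1.27 -1.67]
box_tray -2.070705636320033 [ 0.466 -0.255  0.169] [-0.63  0.32  1.72 -0.    1.1   1.44]
box_tray 1.0708870172697604 [ 0.53  -0.289  0.169] [-0.61  0.42  1.56 -0.    1.16 -1.68]
tub_tray -1.600133280007291 [ 0.407 -0.012  0.169] [-0.2   0.15  1.97 -0.    1.02  1.4 ]
tub_tray 1.5414593735825022 [ 0.479 -0.014  0.169] [-0.17  0.25  1.83 -0.    1.06 -1.71]
```

```bash
python3 - <<'E'
from h import *
for nm,tg,cz in [("stack",(.486,.266,.10),.50),("vial_tray",(.660,.152,.008),.40),("jar_tray",(.654,-.131,.008),.40),("box_tray",(.498,-.272,.008),.40),("tub_tray",(.443,-.013,.008),.40)]:
    p,q=campose(tg,cz,np.arctan2(tg[1],tg[0])+np.pi/2*0+0.0)
    move_ptp(p,q); sleep(.2)
    c=capture("wrist"); pickle.dump(c,open(f"pics/w_{nm}.pkl","wb")); cv2.imwrite(f"pics/w_{nm}.png",c["image"])
    names=["slim_vial","small_box","wide_jar","square_tub"] if nm=="stack" else [nm]
    Z=dict(square_tub=.05,wide_jar=.098,small_box=.144,slim_vial=.188)
    for n in names:
        for r in silhouettes("wrist",n)[:3]:
            if r["conf"]<.25: continue
            pickle.dump(r["region"],open(f"pics/r_{n}.pkl","wb")) if r is not None else 0
            P=outline(c,r["region"],Z.get(n,.008))
            print(n,round(r["conf"],2),np.round(r["xy"]),*fit(P,n in("tub_tray","box_tray","square_tub","small_box")))
print(current_clock())
E
python3 -c "
import cv2,numpy as np
cv2.imwrite('pics/t4.png',cv2.resize(np.vstack([np.hstack([cv2.imread(f'pics/w_{a}.png') for a in p]) for p in (('vial_tray','jar_tray'),('box_tray','tub_tray'))]),(800,600)))"
```

```text
slim_vial 0.64 [251. 155.] [480.6, 266.8] 24 27 
small_box 0.91 [253. 143.] [480, 267] 37 35 82.2
wide_jar 0.62 [247. 136.] [472.5, 271.5] 36 48 
square_tub 0.62 [255. 127.] [479, 287] 61 22 6.1
vial_tray 0.96 [256. 151.] [660.6, 151.6] 48 49 
jar_tray 0.56 [258. 150.] [655.9, -132.1] 77 78 
box_tray 0.92 [256. 153.] [496, -275] 63 62 73.9
tub_tray 0.96 [161.  21.] [328, 154] 55 91 79.0
tub_tray 0.92 [257. 149.] [442, -15] 89 91 80.9
tub_tray 0.69 [397. 221.] [654, -131] 79 83 50.6
8.5583
```

View pics/w_stack.png

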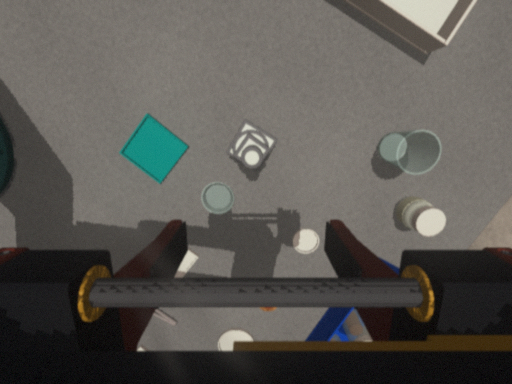

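View pics/t4.png

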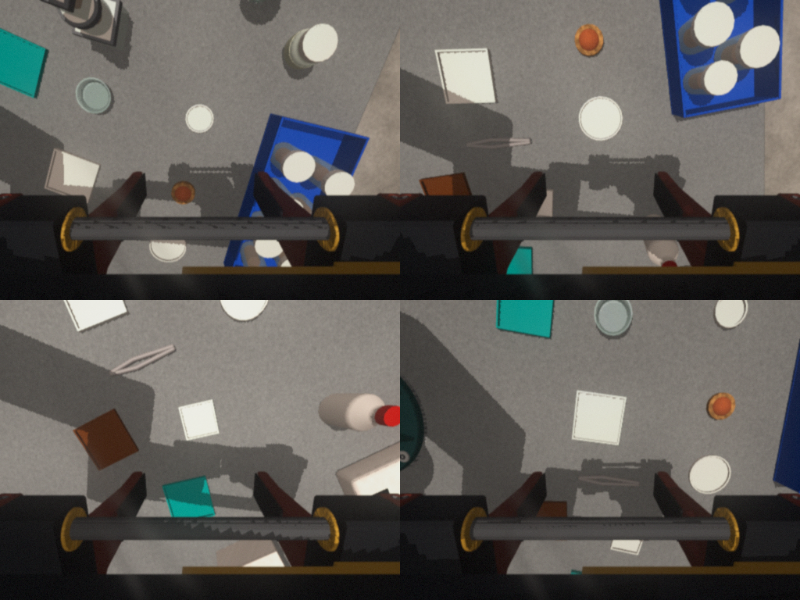

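The stack view shows the vial lid at (251,155) with the pots below it. The four tray views give centres that agree with the fixed cameras to within about 3 mm. I'll start with the vial.

```bash
cat >> h.py <<'E'
def pick(x,y,top,yaw,d=.027,zc=.30):
    q=down(yaw)
    if current_finger_gap()<.08: move_gripper(.088)
    move_ptp([x,y,zc],q)
    servo_line([x,y,top-d+.03],q,rate=.15)
    h=servo_line([x,y,top-d],q,rate=.05,contact_N=6)
    print("contact",h,current_position().round(4) if hasattr(current_position(),'round') else current_position())
    g=move_gripper(0.0); sleep(.2)
    print("gap",current_finger_gap(),current_force())
    servo_line([x,y,top-d+.015],q,rate=.04)
    servo_line([x,y,zc],q,rate=.15)
    print("gap",current_finger_gap(),np.round(current_force(),2),"t",current_clock())
def place(x,y,height,yaw,d=.027,zc=.20):
    q=down(yaw); z=.003+height-d
    move_ptp([x,y,zc],q)
    servo_line([x,y,z+.012],q,rate=.15); sleep(.3)
    print("gap",current_finger_gap(),np.round(current_force(),2),current_position())
    h=servo_line([x,y,z-.003],q,rate=.015,contact_N=3)
    print("contact",h,"z",current_position()[2],"nominal",z,np.round(current_force(),2))
def release(x,y,yaw,zc=.20,opening=.088):
    q=down(yaw); z=current_position()[2]
    move_gripper(opening); sleep(.1)
    servo_line([x,y,z+.035],q,rate=.06); servo_line([x,y,zc],q,rate=.2)
    print("t",current_clock())
E
python3 - <<'E'
from h import *
pick(.4805,.2668,.188,np.radians(82))
c=capture("wrist");cv2.imwrite("pics/v1.png",c["image"])
c=capture("scene");cv2.imwrite("pics/v1s.png",c["image"])
E
python3 -c "
import cv2,numpy as np
cv2.imwrite('pics/v1c.png',np.hstack([cv2.resize(cv2.imread('pics/v1.png'),(400,300)),cv2.resize(cv2.imread('pics/v1s.png')[140:340,230:496],(400,300))]))"
```

```text
contact False [0.4805 0.2669 0.1609]
gap 0.025290727324298455 [-0.04156428 -0.42217275 -1.00815645]
gap 0.0248091268482158 [-0.85 -0.07 -0.42] t 14.0833
```

View pics/v1c.png

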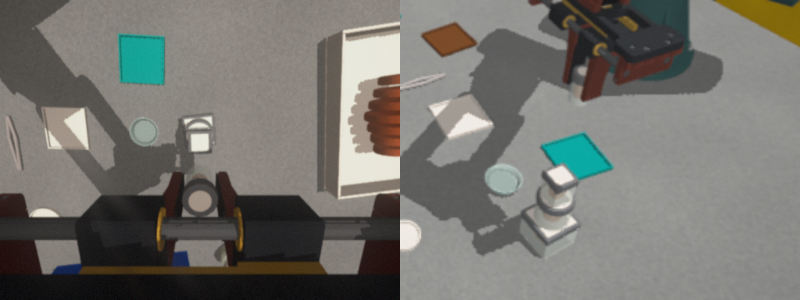

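The vial is held upright between the fingers, and the other three pots are still stacked. I'll place it.

```bash
python3 - <<'E'
from h import *
y=np.radians(82)
place(.6605,.152,.044,y,zc=.22)
c=capture("scene");cv2.imwrite("pics/v2s.png",c["image"])
E
python3 -c "
import cv2
cv2.imwrite('pics/v2c.png',cv2.resize(cv2.imread('pics/v2s.png')[200:350,150:350],(800,600),interpolation=2))"
```

```text
gap 0.025134385733023595 [-0.01  0.22 -0.2 ] [0.66081446 0.15200861 0.03251987]
contact True z 0.019944958895272393 nominal 0.02 [ 0.5  -0.61  4.32]
```

View pics/v2c.png

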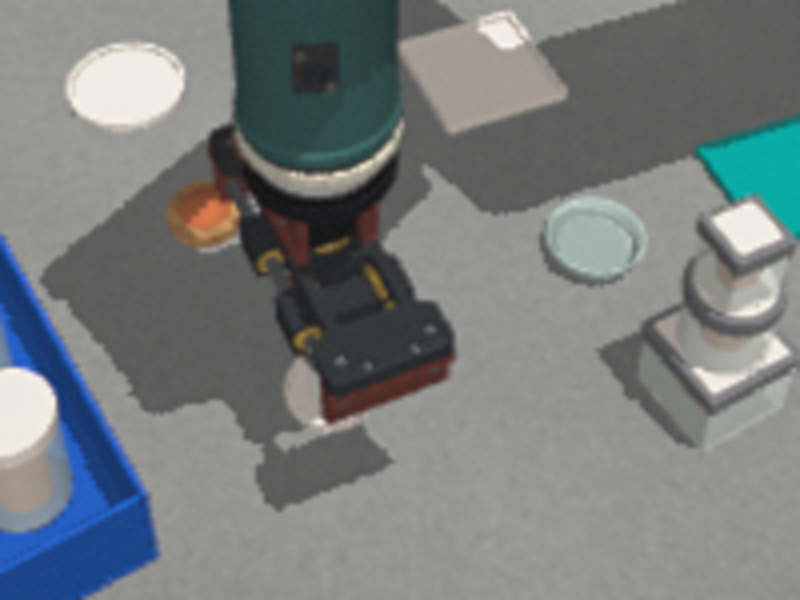

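Contact came at the nominal floor height. I'll release, check the vial, then look at the box.

```bash
cat >> h.py <<'E'
def look(tg,cz,yaw,name,qs):
    p,q=campose(tg,cz,yaw); move_ptp(p,q); sleep(.2)
    c=capture("wrist"); cv2.imwrite(f"pics/{name}.png",c["image"]); pickle.dump(c,open(f"pics/{name}.pkl","wb"))
    for n,z in qs:
        for r in silhouettes("wrist",n)[:3]:
            if r["conf"]<.25: continue
            print(n,round(r["conf"],2),np.round(r["xy"]),*fit(outline(c,r["region"],z),n in("tub_tray","box_tray","square_tub","small_box")))
E
python3 - <<'E'
from h import *
y=np.radians(82)
release(.6605,.152,y,zc=.22)
c=capture("scene");cv2.imwrite("pics/v3s.png",c["image"])
look((.480,.267,.144),.42,y-np.pi/2+.3,"b1",[("small_box",.144),("wide_jar",.098)])
print(current_position(),current_clock())
E
python3 -c "
import cv2,numpy as np
cv2.imwrite('pics/b1c.png',np.hstack([cv2.resize(cv2.imread('pics/v3s.png')[200:350,150:350],(400,300)),cv2.resize(cv2.imread('pics/b1.png')[50:200,156:356],(400,300))]))"
```

```text
t 20.4833
small_box 0.79 [255. 149.] [480, 267] 37 37 83.0
small_box 0.34 [207. 311.] [451, 64] 62 27 6.9
wide_jar 0.74 [251. 131.] [474.3, 270.7] 35 47 
[0.48712055 0.22616034 0.25860918] 22.1917
```

View pics/b1c.png

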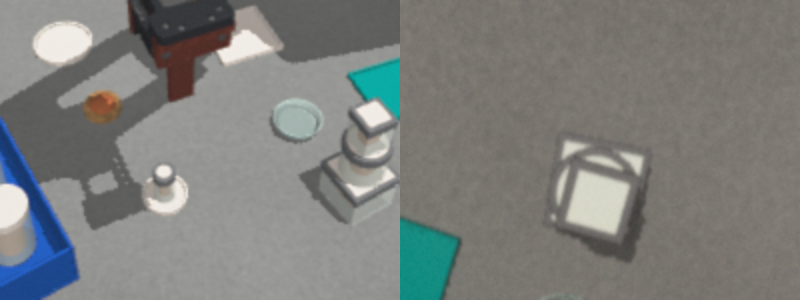

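The vial stands upright in the small round tray. Box is next.

```bash
python3 - <<'E'
from h import *
pick(.480,.267,.144,np.radians(83),zc=.27)
place(.4965,-.2745,.046,np.radians(74),zc=.22)
release(.4965,-.2745,np.radians(74),zc=.22)
look((.4965,-.2745,.049),.36,0,"b2",[("small_box",.049),("box_tray",.008)])
look((.478,.267,.098),.42,0,"j1",[("wide_jar",.098),("square_tub",.05)])
print(current_clock())
E
python3 -c "
import cv2,numpy as np
cv2.imwrite('pics/j1c.png',np.hstack([cv2.resize(cv2.imread(f'pics/{a}.png')[50:200,156:356],(400,300)) for a in('b2','j1')]))"
```

```text
contact False [0.4801 0.267  0.1169]
gap 0.03561170220672084 [ 0.11656242 -0.61879084  0.27196472]
gap 0.0355965301621838 [ 0.23 -0.07 -1.19] t 27.6667
gap 0.03556909989188966 [ 0.03 -0.29 -0.72] [ 0.4967861  -0.27467419  0.03446917]
contact True z 0.02195163810547254 nominal 0.022000000000000002 [-1.24  0.32  4.7 ]
t 34.825
small_box 0.88 [257. 150.] [496, -275] 36 35 74.7
box_tray 0.75 [259. 131.] [497, -275] 63 64 74.3
wide_jar 0.56 [253. 150.] [477.8, 265.6] 51 51 
square_tub 0.89 [258. 125.] [480, 284] 24 62 86.6
38.6333
```

View pics/j1c.png

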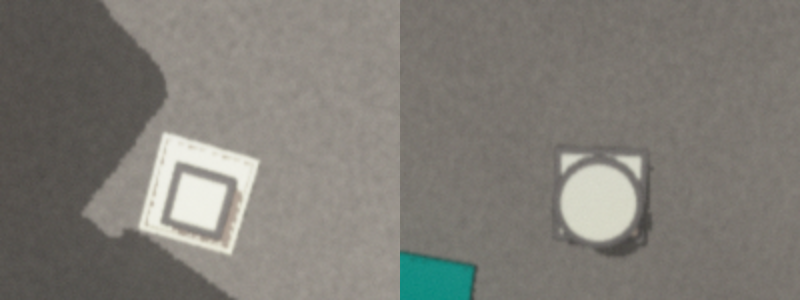

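```bash
python3 - <<'E'
import cv2,pickle,numpy as np
c=pickle.load(open('pics/b2.pkl','rb'));im=c['image'];crop=im[100:190,215:300]
big=cv2.resize(crop,None,fx=7,fy=7,interpolation=cv2.INTER_CUBIC);cv2.imwrite('pics/b2big.png',big)
g=cv2.cvtColor(cv2.resize(im,None,fx=4,fy=4,interpolation=cv2.INTER_CUBIC),cv2.COLOR_BGR2GRAY)
for lo in (170,190,205):
  m=(g>lo).astype(np.uint8)
  cs,_=cv2.findContours(m,cv2.RETR_CCOMP,cv2.CHAIN_APPROX_NONE)
  for k in cs:
    (x,y),s,a=cv2.minAreaRect(k)
    if 900<x<1120 and 430<y<720 and min(s)>30: print(lo,x/4,y/4,np.array(s)/4,a)
E
```

```text
170 255.16748046875 150.8513946533203 [24.62187958 24.7592392 ] 15.945395469665527
170 254.83656311035156 146.83509826660156 [51.22208786 51.42137146] 16.172157287597656
170 256.7272033691406 151.89959716796875 [36.13999557 34.49999619] 16.26020622253418
190 255.1509552001953 150.8466796875 [23.83205414 23.93507385] 15.94539737701416
190 254.9434051513672 146.82310485839844 [50.34263992 50.37698364] 15.945395469665527
190 257.0140686035156 152.12152099609375 [37.27638626 35.57841492] 15.83238697052002
205 255.14892578125 150.87875366210938 [23.32094765 23.34497643] 16.03994369506836
205 254.93865966796875 146.83961486816406 [49.72451782 49.72451782] 15.945395469665527
205 257.0093994140625 152.17127990722656 [37.99845886 36.19299316] 16.059988021850586
```

View pics/b2big.png

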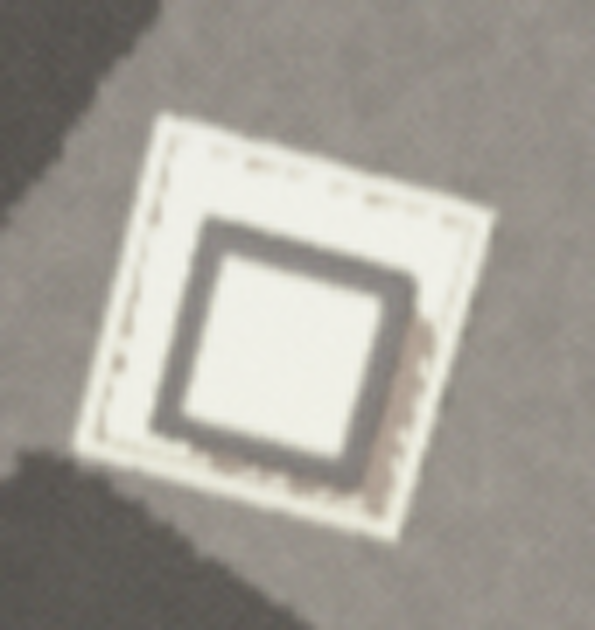

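The box sits centred, and its lid and the tray agree in angle to within about 0.3°. The jar lid in the second view is centred at about (253,150). I'll pick it next.

```bash
python3 - <<'E'
from h import *
y=np.radians(86)
pick(.478,.266,.098,y,zc=.25)
place(.656,-.132,.048,y,zc=.20)
release(.656,-.132,y,zc=.20)
look((.656,-.132,.051),.36,0,"j2",[("wide_jar",.051),("jar_tray",.008)])
look((.480,.265,.05),.36,0,"q1",[("square_tub",.05)])
print(current_clock())
E
python3 - <<'E'
import cv2,numpy as np,pickle,sys
sys.path.insert(0,'.')
from h import fit,ray
c=pickle.load(open('pics/q1.pkl','rb'))
g=cv2.cvtColor(cv2.resize(c['image'],None,fx=4,fy=4,interpolation=cv2.INTER_CUBIC),cv2.COLOR_BGR2GRAY)
for lo in (170,190):
  cs,_=cv2.findContours((g>lo).astype(np.uint8),cv2.RETR_CCOMP,cv2.CHAIN_APPROX_NONE)
  for k in cs:
    (x,y),s,a=cv2.minAreaRect(k)
    if 900<x<1150 and 430<y<720 and min(s)>30:
      P=np.array([ray(c,(p-1.5)/4,.05)[:2] for p in k[:,0]]); r=cv2.minAreaRect((P*1000).astype(np.float32)); print(r)
cv2.imwrite('pics/q1c.png',np.hstack([cv2.resize(cv2.imread(f'pics/{a}.png')[50:200,156:356],(400,300)) for a in('j2','q1')]))
E
```

```text
contact False [0.478  0.266  0.0709]
gap 0.052927046045293996 [-0.70504262 -0.54548335  1.59489486]
gap 0.053346774852263794 [ 0.56  1.28 -0.66] t 44.4167
gap 0.05295312086760687 [-0.62  1.18 -1.31] [ 0.65632644 -0.13211895  0.03661239]
contact True z 0.024084427601274667 nominal 0.024000000000000004 [-0.73  0.21  4.17]
t 50.75
wide_jar 0.68 [254. 151.] [656.1, -132.2] 52 53 
jar_tray 0.79 [255. 122.] [656.0, -131.9] 76 77 
square_tub 0.93 [252. 146.] [479, 265] 62 62 88.0
54.3
((479.3621520996094, 264.26806640625), (52.30325698852539, 52.09629821777344), 87.80748748779297)
((479.4453430175781, 264.3182678222656), (51.176334381103516, 51.09978485107422), 88.09642791748047)
```

View pics/q1c.png

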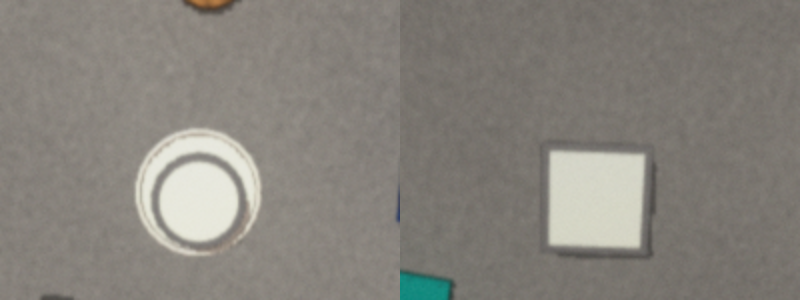

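The jar is centred in its tray. Now I'll refine the tub tray yaw and move the tub.

```bash
python3 - <<'E'
import cv2,numpy as np,pickle,sys
from h import *
c=pickle.load(open('pics/w_tub_tray.pkl','rb'))
g=cv2.cvtColor(cv2.resize(c['image'],None,fx=4,fy=4,interpolation=cv2.INTER_CUBIC),cv2.COLOR_BGR2GRAY)
A=[]
for lo in (150,170,190):
  cs,_=cv2.findContours((g>lo).astype(np.uint8),cv2.RETR_EXTERNAL,cv2.CHAIN_APPROX_NONE)
  for k in cs:
    (x,y),s,a=cv2.minAreaRect(k)
    if 900<x<1150 and 430<y<720 and min(s)>150:
      P=np.array([ray(c,(p-1.5)/4,.008)[:2] for p in k[:,0]]); r=cv2.minAreaRect((P*1000).astype(np.float32)); print(r); A.append([*r[0],r[2]])
x,yy,a=np.median(A,0); x/=1000;yy/=1000
assert abs(a-80.5)<2 and abs(x-.4425)<.004 and abs(yy+.0145)<.004
a=np.radians(a)
pick(.4795,.2645,.05,np.radians(88),zc=.16)
place(x,yy,.05,a,zc=.16)
release(x,yy,a,zc=.20)
look((x,yy,.053),.36,0,"q2",[("square_tub",.053),("tub_tray",.008)])
move_ptp([.42,.30,.35],down(1.5)); 
for n in("scene","top"):cv2.imwrite(f"pics/end_{n}.png",capture(n)["image"])
for n,z in [("glass_dish",.014),("specimen_block",0)]:
    c=capture("top")
    for r in silhouettes("top",n)[:1]: print(n,*fit(outline(c,r["region"],z),0))
print(current_clock())
c=pickle.load(open('pics/q2.pkl','rb'))
g=cv2.cvtColor(cv2.resize(c['image'],None,fx=4,fy=4,interpolation=cv2.INTER_CUBIC),cv2.COLOR_BGR2GRAY)
cs,_=cv2.findContours((g>180).astype(np.uint8),cv2.RETR_CCOMP,cv2.CHAIN_APPROX_NONE)
for k in cs:
    (x,y),s,a=cv2.minAreaRect(k)
    if 900<x<1150 and 400<y<720 and min(s)>50: print(x/4,y/4,np.array(s)/4,a)
E
python3 -c "
import cv2,numpy as np
cv2.imwrite('pics/endc.png',np.hstack([cv2.resize(cv2.imread('pics/q2.png')[50:200,156:356],(400,300)),cv2.resize(cv2.imread('pics/end_scene.png')[120:345,100:400],(400,300))]))"
```

```text
((441.687744140625, -16.341888427734375), (90.52151489257812, 90.1851806640625), 80.3875961303711)
((441.721923828125, -16.397998809814453), (88.93531799316406, 88.81566619873047), 80.40120697021484)
((441.74517822265625, -16.24938201904297), (87.41682434082031, 87.53277587890625), 80.38218688964844)
contact False [0.4795 0.2645 0.0229]
gap 0.06169027778695296 [ 0.41139688 -0.10245946  3.69272676]
gap 0.061968376703559 [ 0.68  0.2  -2.82] t 59.45
gap 0.06187195385290762 [-0.38  0.39 -2.3 ] [ 0.44217957 -0.01644858  0.03856005]
contact True z 0.026152098787894124 nominal 0.026000000000000006 [0.13 0.28 5.33]
t 64.85
square_tub 0.58 [253. 145.] [441, -16] 62 62 80.8
tub_tray 0.73 [190. 305.] [328, -262] 16 80 90.0
tub_tray 0.55 [157.   9.] [325, 132] 26 91 90.0
tub_tray 0.31 [280.  10.] [472, 133] 24 57 90.0
glass_dish [469.6, 149.3] 57 58 
specimen_block [663.0, 0.5] 46 49 
68.1333
254.9020233154297 150.08782958984375 [47.84010315 47.63460541] 9.462322235107422
254.99624633789062 145.30242919921875 [71.75861359 70.85887909] 10.03690242767334
```

View pics/endc.png

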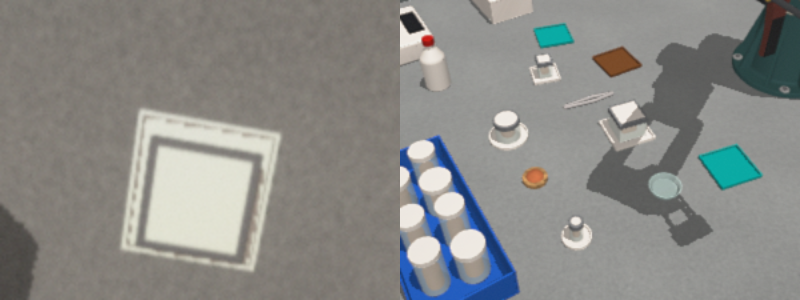

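The end pictures show all four pots upright in the right white trays: tub (625,125), jar (508,130), box (543,68) and vial (575,230) in the right-hand crop. The tub and its tray differ by about 0.6° in yaw. The dish and specimen are within 2 mm of where they started, which is within measurement noise.

```bash
python3 -c "
from bench import *
sleep(.3);close_job()"
```

```text
the job is handed in; nothing more can be done
```

The job is done and handed in. All four pots came off the stack one by one from the top (vial, box, jar, tub). Each now stands in the white tray of its own shape and size. The arm touched nothing at the end, and it took about 68 s of the 125 s allowed.

- **Set-down:** each pot met its tray floor within 0.2 mm of the expected height, at low force, before I released it.
- **Upright:** the last pictures show all four pots standing upright.
- **Centring:** the box and jar measured within about 1 mm of their tray centres. I did not measure the vial again after release; in the scene views it stands inside its tray. The tub was measured about 1 mm from the tray centre I had found earlier.
- **Alignment:** the small box is lined up with its tray to about 0.3° and the square tub to about 0.6°.
- **Bystanders:** the glass dish and the specimen measured within 2 mm of their starting positions, which is within camera noise.

One check disagreed. In the last wrist picture the network did not report the white tub tray and marked other spots instead. I confirmed that placement from the picture's edges and the earlier tray measurement.

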